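# Index the decorating turntable by one notch

### The job

A pinch pot stands on an indexing turntable, to be decorated in equal divisions. With the fingertips press the turntable's round spring plunger knob down to free it, and turn the table by exactly one notch so that the knob moves round towards the side (left or right) where the white glaze cup stands; then let the plunger spring fully up into that next notch. Only press and push: do not pinch or ram the knob, do not touch the pot, lift nothing, and leave the cup, the tape roll and the stamp where they are.

Things in the scene. Friction and masses are not known exactly. Their poses are not given: they have to be found in the camera images.
- knob: The plunger knob; origin at the centre of its flat top. Black, round, 40 mm across, 10.5 mm thick, top level, 134 mm above the worktable when up, nothing above it. It sits on the outer end of a dark steel lug (44 mm wide) bolted to the turning head, 147 mm from the axis, on the robot's side of the pot, and goes round with the head. A fingertip pressing on it carries it and the head round by friction.
- plunger (a joint): How far the knob is pressed straight down, m: 0 up (pin in a notch, table locked), 0.014 at the hard stop. Spring: 2 to 2.5 N at first, 5 to 5.5 N at the bottom. From 0.011 the pin is clear below the ring and the head can turn. Let go between notches, the pin rides under the ring (about 0.010) and springs up at a notch, centring itself if within 3 mm of its middle.
- wheel_head (a joint): Angle of the turning head, rad, positive anticlockwise from above; 0 at the start, in a notch. Notches are 30 degrees (0.524 rad) apart: 77 mm of arc at the knob. As the knob is on the robot's side, a positive turn takes it to the right (-y), a negative one to the left (+y). Play in a notch about 1 degree; bearing friction 0.06 N m, about 0.4 N at the knob.
- wheel_centre (a point): Point on the turntable's vertical axis, in the plane of its top face, 92 mm above the worktable. Grey cast turntable, head 211 mm across and 8 mm thick, its base fixed to the worktable. This frame does not turn with the head. (A plain banding wheel without knob or notched ring, nearer the robot, is not meant.)
- ring_mid (a point): Centre, on the turntable's axis, of the top face of the fixed aluminium index ring below the head: 272 mm across, 8 mm thick, top 72 mm above the worktable, 12 notches 14 mm wide in its rim.
- pot: Brown clay pinch pot, about 82 mm across and 49 mm high, standing loose at the middle of the turntable's top; origin at the centre of its underside, z up.
- cup: White glaze cup, orange-red inside, 59 mm across and 58 mm high, standing on the worktable left or right of the turntable (0.19 to 0.35 m from its axis); origin at the centre of its underside. Its side tells which way the knob has to go.
- tape: Roll of beige tape lying flat, 96 mm across and 25 mm high, on the other side of the turntable from the cup; origin at the centre of its underside.
- stamp: Wooden stamp block standing upright, 26x26x52 mm, on the worktable to the right; origin at the centre of its underside.
Mind the look-alikes: they are no part of the job. What is shaped like the pot but turquoise is not meant.

How it is judged:
On the way, in this order (a step that is already met when the one before it is completed fails the run):
1. the plunger is pressed in, with the table still at its first notch (value of joint plunger above 0.009 m and value of joint wheel_head between -0.1 and 0.1 rad), for 0.05 s.
2. the knob has gone one notch towards the cup's side and the plunger is up in that notch (((world y of cup above 0.33 m and value of joint wheel_head between -0.5936 and -0.4536 rad) or (world y of cup below 0.33 m and value of joint wheel_head between 0.4536 and 0.5936 rad)) and value of joint plunger below 0.002 m), for 0.2 s.
At the end, for the whole second after the job is handed in: The head stands one notch (30 degrees, within 4) from its start, turned so that the knob went towards the cup's side; the plunger is up (within 2 mm) in that notch; the head is at rest, and the pot stands upright and still within 20 mm of the table's axis (all of step 2 and velocity of joint wheel_head between -0.05 and 0.05 rad/s and horizontal distance between pot and wheel_centre below 0.02 m and angle between pot's own z axis and vertical below 0.1 rad and linear speed of pot below 0.02 m/s); the robot touches nothing.
It fails at once if the table is turned half a notch or more past the next notch, or half a notch away from the cup's side (value of joint wheel_head above 0.8 rad or value of joint wheel_head below -0.8 rad or (world y of cup above 0.33 m and value of joint wheel_head above 0.26 rad) or (world y of cup below 0.33 m and value of joint wheel_head below -0.26 rad)).
It fails at once if the knob is pinched or rammed with over 40 N (contact force between the fingers and knob above 40 N).
It fails at once if the pot is touched by the robot, or shifted by more than 20 mm (contact force between any of the fingers, the arm and pot above 1 N or distance of pot from where it was at the start of the episode above 0.02 m).
It fails at once if the pot, the cup, the tape roll or the stamp is lifted by more than 10 mm (height (world z) of pot above 0.102 m or height (world z) of any of cup, tape, stamp above 0.01 m).
It fails at once if the cup, the tape roll or the stamp is moved by more than 20 mm (distance of any of cup, tape, stamp from where it was at the start of the episode above 0.02 m).
It also fails if it takes over 38 s, if anything falls off the work surface, if the arm or the gripper's body presses on something with over 40 N, if the wrist force passes 120 N, or if a joint passes its speed limit or range.

### The arm

A 6-joint arm with a two-finger parallel gripper is mounted at the origin on a cart in front of the work surface, level with it; the furniture and walls round the work are solid. World frame = base frame: x ahead of the robot, y to its left, z up, the work surface at z = 0. Lengths are in m, angles in rad, forces in N, time in s.
With the tool pointing down it reaches from about 0.25 to 0.775 m from the base axis. Payload 4 kg.
Tool frame: the origin (TCP) lies at the very end of the fingers, on their centre line; the grasp point (between the pads) lies 19 mm behind it; z points along the fingers, y is the line along which they close (so a half turn about z gives the same grasp; the last joint's range is limited). The gripper opens to 94 mm and grips with 3 to 60 N. Pads are 16 mm wide; open, the fingers measure 119 mm over their backs; the gripper's body (75 mm by 177 mm) begins 78 mm behind the grasp point.
Start: joints at [-1.275, 0.087, 1.371, -0, 1.684, -0.103], TCP at [0.214, -0.507, 0.206] pointing down, gripper open.
Joint ranges: [-3.1, 3.1], [-0.76, 2.03], [0.27, 2.55], [-1.08, 4.22], [0.17, 2.65], [-2.57, 2.57]. Speed limits (rad/s): [2.79, 2.79, 3.14, 3.14, 3.14, 3.14].

### API

Orientations are given as [roll, pitch, yaw] about the fixed x, y, z axes, in that order (R = Rz(yaw) Ry(pitch) Rx(roll)).
In Python, from bench import robot gives the robot as it stands. The module is installed in compiled form; this text tells all that it offers.
- The arm moves only by the tool move_arm, never from a script. Its argument "deltas" is one flat list of numbers, 7 for each row, row after row: the turn, a rotation vector about the tool's x, y, z in rad, then the shift along the tool's x, y, z in cm, then the closure, from -1 (fully open) to 1 (shut). A call has 1 to 8 rows; each row is the pose to reach, as a shift and turn from the pose commanded when the call began, along the tool's axes at that moment; what a row does not reach only later rows make up. A row lasts 1/10 s, in which the tool goes at most 50 mm and 8.59 degrees, less where a joint would pass 70% of its speed; a pose out of reach is approached as far as the arm can. A call with a gripper value outside its range is refused whole. The fingers move at their own pace and stop on an object; the grip force is fixed at half the most. Time passes only in rows, so rows that repeat a pose let the fingers close. It gives the time, the measured TCP pose, the force, the opening and the grip force at its end, in the units of the state.
- robot.get_obs(): the state, without advancing time (a new reading comes with each control period).
- robot.snapshot(name): name is "side" or "top"; returns a dict with "image" (400x640x3 uint8, red, green, blue), "depth" (400x640 float32, m along the optical axis (not along the pixel's ray), 0 where there is no reading), "fov_y" (degrees; the focal length in pixels is half the picture's height over the tangent of half this angle, whatever the lens; pixels are square), "cx", "cy" (the principal point, pixels), "origin" and "orientation" of the camera in the world. Camera axes: x right, y up, looking along -z (the intrinsics and any distortion apply to the point x, -y, -z); pixel columns grow to the right and rows downward; lengths in m; the calibration is good to about 2 mm. A picture is of the moment at which its call begins.
- robot.close_job(): hands the job in; it is judged then, once.
The state is a dict: "time": time; "joint_positions": joint angles; "qvel": joint speeds; "joint_torque": joint torques, N m; "tool_pos": TCP position; "ee_rot": TCP orientation; "wrist_force": force on the tool from outside, world axes, zero at the start; "wrist_torque": the same for the moment, N m; "width": finger opening in m; "finger_force": force on a finger pad.
Only numpy, scipy, OpenCV 4.12 (cv2) and the standard library are available. Lean on these libraries where they do the work, as an engineer would, in place of code of your own. Each camera call takes 0.05 s, during which the arm holds its last target. There are 200 camera calls.

## Working session

There is one attempt and no reset: what is moved stays moved. The work goes in short steps, Python scripts to look and compute and a tool call to move; the robot and the scene stay as the last step left them, time stands still between calls to the robot, and variables do not carry over. Pictures are saved under pics/ and viewed, at most 10 in all, crops included, and the job is handed in when it is done.

Besides the shell and the picture viewer there is one more tool, called as name(argument=value, ...) on one line, values as JSON. move_arm: Moves the arm, as the interface text tells. Its arguments: {"type":"object","properties":{"deltas":{"type":"array","items":{"type":"number"}}},"required":["deltas"]}

```bash
mkdir -p pics; cat > h.py <<'E'
import numpy as np, cv2
from scipy.spatial.transform import Rotation as R
from bench import robot
def K(s):
    f=s["image"].shape[0]/2/np.tan(np.radians(s["fov_y"])/2); return f
def rot(s):
    o=np.array(s["orientation"],float)
    return o if o.shape==(3,3) else R.from_euler('xyz',o).as_matrix()
def cloud(s):
    f=K(s);d=s["depth"];h,w=d.shape
    u,v=np.meshgrid(np.arange(w),np.arange(h))
    P=np.stack([(u-s["cx"])/f*d,-(v-s["cy"])/f*d,-d],-1)
    return P@rot(s).T+np.array(s["origin"])
def ray(s,u,v,z):
    d=rot(s)@np.array([(u-s["cx"])/K(s),-(v-s["cy"])/K(s),-1]);o=np.array(s["origin"])
    return o+d*(z-o[2])/d[2]
E
python3 - <<'E'
from h import *
for n in("top","side"):
    s=robot.snapshot(n); cv2.imwrite(f"pics/{n}0.png",s["image"][...,::-1])
    print(n,{k:v for k,v in s.items() if k not in("image","depth")})
    np.save(n+"0.npy",s,allow_pickle=True)
print(robot.get_obs())
E
```

```text
top {'fov_y': 50.68995280227204, 'cx': 315.64919728556964, 'cy': 205.01930762564612, 'origin': array([0.34981677, 0.26454321, 1.22657666]), 'orientation': array([ 0.20035253,  0.00485353, -1.6191862 ])}
side {'fov_y': 53.41881342897988, 'cx': 319.7666603135787, 'cy': 199.69278102931298, 'origin': array([ 0.57736796, -0.79762819,  0.57213305]), 'orientation': array([ 1.17241689, -0.00788248, -0.01205832])}
{'time': 0.1, 'joint_positions': array([-1.27506997e+00,  8.78559374e-02,  1.37206923e+00,  1.30157336e-05,
        1.68361158e+00, -1.03124443e-01]), 'qvel': array([-0.00021229, -0.00322559, -0.00259242,  0.0002899 ,  0.00012719,
       -0.00118222]), 'joint_torque': array([ 2.38374603e-03, -3.41252661e+01, -3.03301370e+01,  7.20275240e-02,
        3.04290396e-02, -9.18663818e-05]), 'tool_pos': array([ 0.21344213, -0.50636453,  0.20445217]), 'ee_rot': array([-3.13966022e+00, -2.12995343e-04,  3.98852042e-01]), 'wrist_force': array([-0.17014298, -0.0529178 , -0.39372099]), 'wrist_torque': array([-0.03225149, -0.03068912,  0.0107486 ]), 'finger_force': 0.0, 'width': 0.09408980845783865}
```

View pics/top0.png

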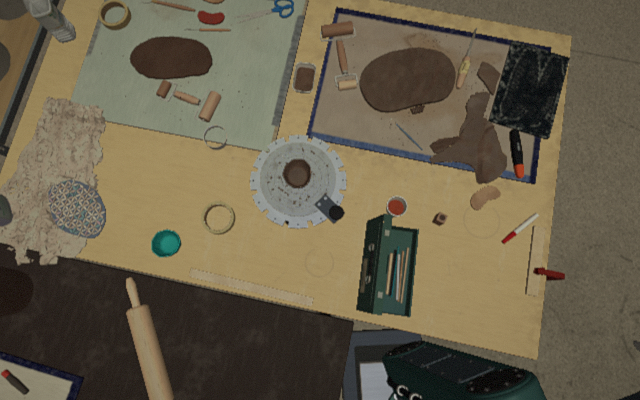

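View pics/side0.png

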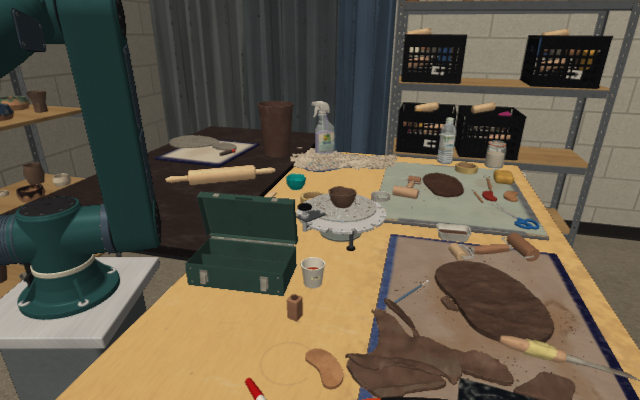

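The top view shows the turntable axis near (298,178), the knob at (336,212), the cup at (397,206) on the right, the tape at (219,218), the stamp at (440,218), and an open green toolbox at (388,265). Possible confusions:
- **Knob:** the bolts and clips on the ring, or the dark clip at (350,240) in the side view. I choose the round black one at the end of the lug.
- **Cup:** the turquoise bowl at (166,243). I choose the white cup with the red inside.
- **Tape:** the rings at (115,14) and (215,137).

The side view shows the knob at about (305,208) and the toolbox lid standing upright behind it.

```bash
python3 - <<'E'
from h import *
s=np.load("top0.npy",allow_pickle=True).item(); c=cloud(s); im=s["image"]
for n,u,v,z in(("knob",336,212,.134),("cup",397,206,.058),("tape",219,218,.025),("stamp",440,218,.052),("pot",298,173,.141)):
    print(n,ray(s,u,v,z).round(3),c[v,u].round(3))
# index ring: aluminium points z 64..76mm
g=(abs(c[...,2]-.134)<.006); g[:190]=0;g[:,:315]=0;g[235:]=0;g[:,360:]=0
print("knob cl",np.median(c[g],0),c[g].min(0),c[g].max(0),g.sum())
m=(abs(c[...,2]-.092)<.006);m[:,:245]=0;m[:,350:]=0;m[:130]=0;m[235:]=0
ct=max(cv2.findContours(m.astype(np.uint8),0,2)[0],key=cv2.contourArea)
(u,v),r=cv2.minEnclosingCircle(ct);print("head",u,v,r,ray(s,u,v,.092))
m=(abs(c[...,2]-.072)<.05)&(c[...,2]>.055);m[:,:245]=0;m[:,352:]=0;m[:130]=0;m[235:]=0
ct=max(cv2.findContours(m.astype(np.uint8),0,2)[0],key=cv2.contourArea)
(u,v),r=cv2.minEnclosingCircle(ct);print("ring",u,v,r,ray(s,u,v,.072))
b=c[215:318,355:420].reshape(-1,3);b=b[b[:,2]>.03];print("box",b.min(0),b.max(0)); 
t=b[b[:,2]>.12];print("lid",t.min(0),t.max(0))
h=b[b[:,2]>.17];print(h.min(0) if len(h) else 0)
cr=cv2.resize(im[160:330,260:440],None,fx=3.3,fy=3.3,interpolation=2)
cv2.imwrite("pics/c0.png",cr[...,::-1])
E
```

```text
knob [0.55  0.207 0.134] [0.55  0.207 0.134]
cup [0.573 0.03  0.058] [0.577 0.025 0.035]
tape [0.569 0.539 0.025] [0.574 0.545 0.002]
stamp [ 0.534 -0.089  0.052] [ 0.534 -0.09   0.051]
pot [0.66  0.302 0.141] [0.671 0.303 0.103]
knob cl [0.54831878 0.20693891 0.13425807] [0.52910376 0.18781298 0.12808542] [0.56708467 0.22522633 0.13988065] 175
head 298.054931640625 181.92356872558594 39.4083366394043 [0.64791243 0.30447166 0.092     ]
ring 299.70001220703125 185.10000610351562 51.11661911010742 [0.64370838 0.30091501 0.072     ]
box [ 0.26785934 -0.02244734  0.03007797] [0.55223942 0.26454321 1.22657666]
lid [0.28657973 0.07177051 0.12013261] [0.53098391 0.26454321 1.22657666]
[0.28657973 0.07177051 0.1700028 ]
```

View pics/c0.png

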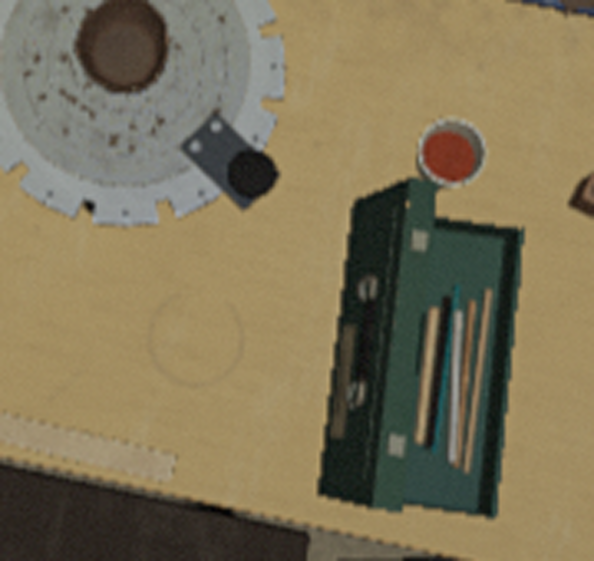

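The crop confirms the knob as the black disc on the outer end of the lug. The cup with the red inside is on its right and the toolbox lid is nearby, so the turn must be positive.

```bash
python3 - <<'E'
from h import *
from scipy.optimize import least_squares
s=np.load("top0.npy",allow_pickle=True).item(); c=cloud(s); im=s["image"]
ok=s["depth"]>0
b=c[(c[...,0]<.56)&(c[...,0]>.25)&(c[...,1]>-.05)&(c[...,1]<.17)&ok]
for z in(.1,.14,.17,.2): 
    t=b[b[:,2]>z]; print(z,len(t),t.min(0).round(3) if len(t) else '',t.max(0).round(3) if len(t) else '')
t=b[b[:,2]>.14]; print(t[np.argsort(-t[:,0])[:4]].round(3))
for z0,r in((.092,.1055),(.072,.136)):
    m=((abs(c[...,2]-z0)<.005)&ok&(np.hypot(c[...,0]-.65,c[...,1]-.305)<.17)).astype(np.uint8)
    p=c[m>0]
    h=cv2.convexHull((p[:,:2]*1e4).astype(np.float32))[:,0]/1e4
    f=least_squares(lambda q:np.hypot(h[:,0]-q[0],h[:,1]-q[1])-r,[.65,.305],loss='soft_l1',f_scale=.002)
    g=least_squares(lambda q:np.hypot(h[:,0]-q[0],h[:,1]-q[1])-q[2],[.65,.305,r],loss='soft_l1',f_scale=.002)
    print(z0,f.x,g.x)
k=im.max(-1)<45; k[:198]=0;k[226:]=0;k[:,325:][:,25:]=0;k[:,:325]=0
k&=abs(c[...,2]-.134)<.008
n,l,st,ce=cv2.connectedComponentsWithStats(k.astype(np.uint8));i=1+st[1:,4].argmax();print("knob",ce[i],st[i],ray(s,*ce[i],.134))
o=robot.get_obs();print(o["time"],o["tool_pos"],o["ee_rot"])
E
```

```text
0.1 2262 [0.287 0.072 0.1  ] [0.531 0.16  0.208]
0.14 1804 [0.287 0.072 0.14 ] [0.53  0.152 0.208]
0.17 1414 [0.287 0.072 0.17 ] [0.529 0.146 0.208]
0.2 308 [0.287 0.078 0.2  ] [0.527 0.137 0.208]
[[0.53  0.104 0.146]
 [0.53  0.101 0.161]
 [0.529 0.098 0.176]
 [0.529 0.096 0.18 ]]
0.092 [0.65696511 0.30565544] [0.65699613 0.30569106 0.10544068]
0.072 [0.65756153 0.30646522] [0.65754863 0.30646092 0.13594987]
knob [335.57763975 212.33540373] [329 206  15  14 161] [0.54949112 0.20769836 0.134     ]
0.1 [ 0.21344213 -0.50636453  0.20445217] [-3.13966022e+00 -2.12995343e-04  3.98852042e-01]
```

move_arm(deltas=[0, 0, 0, 0, 0, -5, 1, 0, 0, 0, 0, 0, -10, 1, 0, 0, 0, 0, 0, -15, 1, 0, 0, -0.14, 3.6, -3.2, -15, 1, 0, 0, -0.28, 7.2, -6.4, -15, 1, 0, 0, -0.42, 10.8, -9.6, -15, 1, 0, 0, -0.56, 14.4, -12.8, -15, 1, 0, 0, -0.7, 18, -16, -15, 1])

```text
time: 0.9
tool_pos: [0.3176, -0.2877, 0.355]
ee_rot: [-3.141, -0.0, 1.104]
wrist_force: [0.6, 1.2, -0.4]
width: 0.0337
finger_force: 0.0
```

move_arm(deltas=[0, 0, 0, 4.8, -0.2, 0, 1, 0, 0, 0, 9.6, -0.3, 0, 1, 0, 0, 0, 14.4, -0.5, 0, 1, 0, 0, 0, 19.2, -0.7, 0, 1, 0, 0, 0, 24, -0.8, 0, 1, 0, 0, 0, 28.8, -1, 0, 1, 0, 0, 0, 33.6, -1.1, 0, 1, 0, 0, 0, 38.4, -1.3, 0, 1])

```text
time: 1.7
tool_pos: [0.4806, 0.0605, 0.355]
ee_rot: [-3.141, 0.0, 1.099]
wrist_force: [0.4, -0.3, -0.3]
width: 0.0005
finger_force: 0.0
```

move_arm(deltas=[0, 0, 0, 4.8, -0.2, 0, 1, 0, 0, 0, 9.6, -0.4, 0, 1, 0, 0, 0, 14, -0.5, 0, 1, 0, 0, 0, 16.4, -0.6, 4, 1, 0, 0, 0, 16.4, -0.6, 8.5, 1, 0, 0, 0, 16.4, -0.6, 13, 1, 0, 0, 0, 16.4, -0.6, 15.6, 1, 0, 0, 0, 16.4, -0.6, 15.6, 1])

```text
time: 2.5
tool_pos: [0.5464, 0.2065, 0.1929]
ee_rot: [-3.133, 0.008, 1.099]
wrist_force: [-0.9, 0.2, 0.4]
width: 0.0006
finger_force: 0.0
```

```bash
python3 - <<'E'
from h import *
o=robot.get_obs();print(o["time"],o["tool_pos"],o["ee_rot"],o["width"],o["wrist_force"])
s=robot.snapshot("side");np.save("side1.npy",s,allow_pickle=True)
cv2.imwrite("pics/s1.png",cv2.resize(s["image"][110:280,210:410],None,fx=3.5,fy=3.5,interpolation=2)[...,::-1])
E
```

```text
2.5 [0.54640484 0.20647368 0.19290258] [-3.13253431  0.00841275  1.09910518] 0.0005833950056271086 [-0.91981342  0.21474132  0.38821091]
```

View pics/s1.png

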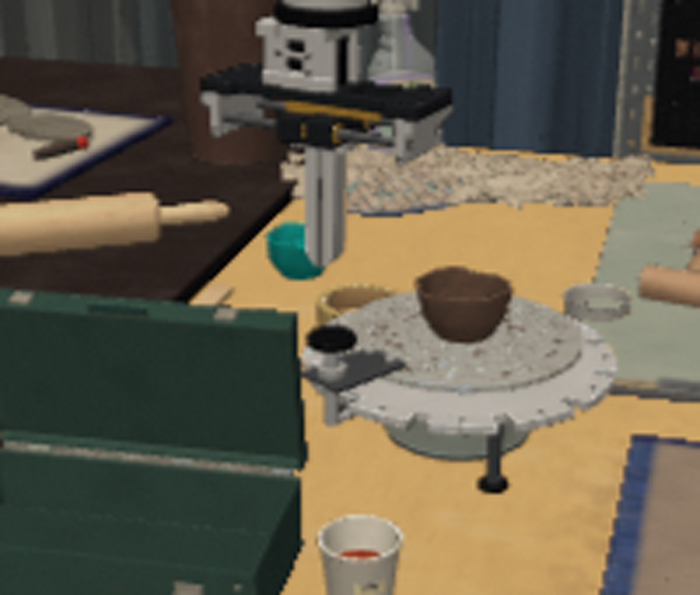

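The closed fingers hang over the knob at crop pixel (330,265), and the knob is at (331,340). The gripper body is above the toolbox lid. I'll let the arm settle and then come down close.

move_arm(deltas=[0, 0, 0, 0, 0, 2, 1, 0, 0, 0, 0, 0, 4, 1, 0, 0, 0, 0, 0, 5, 1, 0, 0, 0, 0, 0, 5.5, 1, 0, 0, 0, 0, 0, 5.5, 1, 0, 0, 0, 0, 0, 5.5, 1, 0, 0, 0, 0, 0, 5.5, 1])

```text
time: 3.25
tool_pos: [0.5503, 0.2074, 0.1459]
ee_rot: [3.14, -0.001, 1.099]
wrist_force: [1.2, 0.3, 0.4]
width: 0.0005
finger_force: 0.0
```

move_arm(deltas=[0, 0, 0, 0, 0, 0.6, 1, 0, 0, 0, 0, 0, 1.0, 1, 0, 0, 0, 0, 0, 1.4, 1, 0, 0, 0, 0, 0, 1.8, 1, 0, 0, 0, 0, 0, 2.1, 1, 0, 0, 0, 0, 0, 2.3, 1, 0, 0, 0, 0, 0, 2.3, 1, 0, 0, 0, 0, 0, 2.3, 1])

```text
time: 4.05
tool_pos: [0.5497, 0.2072, 0.1219]
ee_rot: [3.141, -0.0, 1.099]
wrist_force: [0.2, -0.7, 3.4]
width: 0.0005
finger_force: 2.3
```

move_arm(deltas=[0, 0, 0, 0, 0, 0.1, 1, 0, 0, 0, 0, 0, 0.15, 1, 0, 0, 0, 0, 0, 0.15, 1, 0, 0, 0, 0, 0, 0.15, 1])

```text
time: 4.45
tool_pos: [0.5497, 0.2072, 0.1203]
ee_rot: [3.141, -0.0, 1.099]
wrist_force: [-0.4, -0.3, 5.0]
width: 0.0005
finger_force: 2.7
```

```bash
python3 - <<'E'
import numpy as np
ph=np.radians(np.arange(0,31,2.5));a=np.radians(222.5);r=.1458
P=r*np.c_[np.cos(a+ph)-np.cos(a),np.sin(a+ph)-np.sin(a)]*100
def loc(D,y): return np.c_[D@[np.cos(y),np.sin(y)],D@[np.sin(y),-np.cos(y)]].round(2)
print(loc(P[1:7],1.099).tolist(),loc(P[7:]-P[6],1.099+ph[6]).tolist(),ph.round(3),(P[-1]).round(2))
E
```

```text
[[-0.21, 0.6], [-0.39, 1.21], [-0.55, 1.83], [-0.68, 2.45], [-0.78, 3.08], [-0.85, 3.71]] [[-0.21, 0.6], [-0.39, 1.21], [-0.55, 1.83], [-0.68, 2.45], [-0.78, 3.08], [-0.85, 3.71]] [0.    0.044 0.087 0.131 0.175 0.218 0.262 0.305 0.349 0.393 0.436 0.48
 0.524] [ 6.37 -4.06]
```

move_arm(deltas=[0, 0, -0.044, -0.21, 0.6, 0, 1, 0, 0, -0.087, -0.39, 1.21, 0, 1, 0, 0, -0.131, -0.55, 1.83, 0, 1, 0, 0, -0.175, -0.68, 2.45, 0, 1, 0, 0, -0.218, -0.78, 3.08, 0, 1, 0, 0, -0.262, -0.85, 3.71, 0, 1, 0, 0, -0.262, -0.85, 3.71, 0, 1, 0, 0, -0.262, -0.85, 3.71, 0, 1])

```text
time: 5.25
tool_pos: [0.5793, 0.1819, 0.1203]
ee_rot: [3.14, 0.001, 1.36]
wrist_force: [-1.5, -0.8, 5.2]
width: 0.0004
finger_force: 2.7
```

```bash
python3 - <<'E'
from h import *
o=robot.get_obs();print(o["time"],o["tool_pos"],o["ee_rot"],o["wrist_force"])
s=robot.snapshot("side")
cv2.imwrite("pics/s2.png",cv2.resize(s["image"][110:280,210:410],None,fx=3.5,fy=3.5,interpolation=2)[...,::-1])
E
```

```text
5.25 [0.57925644 0.18194411 0.12025892] [3.14047651e+00 9.94756813e-04 1.36012461e+00] [-1.46223334 -0.82585464  5.17100476]
```

View pics/s2.png

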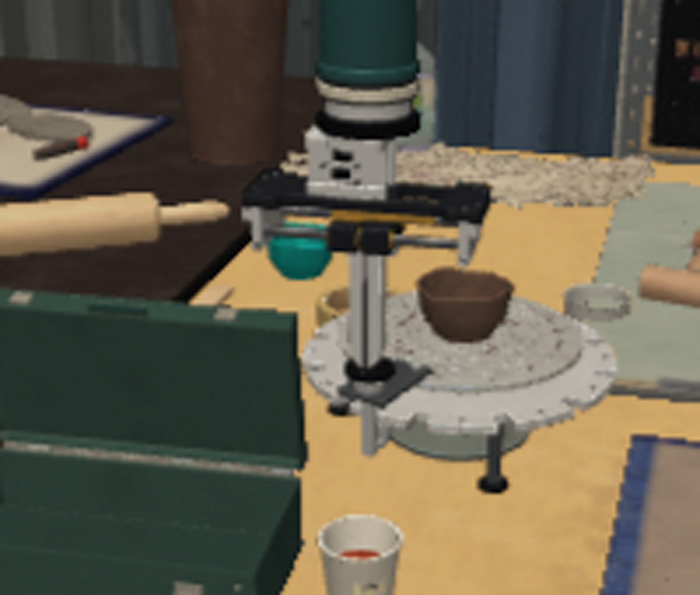

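The fingertips are on the knob at crop pixel (370,368). Knob, lug and head have turned with them, and the pot hasn't moved. I'll do the second half.

move_arm(deltas=[0, 0, -0.044, -0.21, 0.6, 0, 1, 0, 0, -0.087, -0.39, 1.21, 0, 1, 0, 0, -0.131, -0.55, 1.83, 0, 1, 0, 0, -0.175, -0.68, 2.45, 0, 1, 0, 0, -0.218, -0.78, 3.08, 0, 1, 0, 0, -0.262, -0.85, 3.71, 0, 1, 0, 0, -0.262, -0.85, 3.71, 0, 1, 0, 0, -0.262, -0.85, 3.71, 0, 1])

```text
time: 6.1
tool_pos: [0.614, 0.1656, 0.1203]
ee_rot: [3.14, 0.002, 1.622]
wrist_force: [-0.9, -2.8, 5.6]
width: 0.0005
finger_force: 2.6
```

```bash
python3 - <<'E'
from h import *
o=robot.get_obs();print(o["time"],o["tool_pos"],o["ee_rot"],o["wrist_force"])
s=robot.snapshot("side")
cv2.imwrite("pics/s3.png",cv2.resize(s["image"][180:260,270:400],None,fx=5,fy=5,interpolation=2)[...,::-1])
E
```

```text
6.1 [0.61397748 0.16558353 0.12031898] [3.14034911e+00 1.83483656e-03 1.62199936e+00] [-0.92791613 -2.77484488  5.55607013]
```

View pics/s3.png

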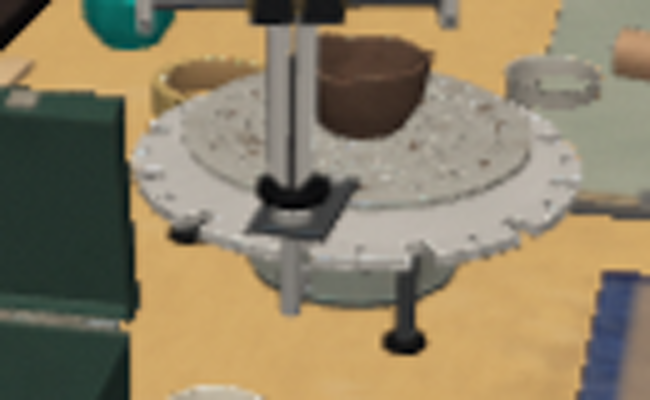

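The fingertips are still on the knob at crop pixel (292,185), which now points towards the cup. I'll ease up to just below the fully-up height; a spring force still on the fingers will show that the pin has entered the notch.

move_arm(deltas=[0, 0, 0, 0, 0, -0.3, 1, 0, 0, 0, 0, 0, -0.6, 1, 0, 0, 0, 0, 0, -0.9, 1, 0, 0, 0, 0, 0, -1.0, 1, 0, 0, 0, 0, 0, -1.0, 1, 0, 0, 0, 0, 0, -1.0, 1])

```text
time: 6.75
tool_pos: [0.6131, 0.1667, 0.1297]
ee_rot: [-3.141, 0.0, 1.623]
wrist_force: [0.1, -1.2, 3.6]
width: 0.0003
finger_force: 1.5
```

The fingers still feel about 3 N at z = 0.130, so the pin is in the notch. I'll release completely and rise clear.

move_arm(deltas=[0, 0, 0, 0, 0, -0.4, 1, 0, 0, 0, 0, 0, -0.8, 1, 0, 0, 0, 0, 0, -2, 1, 0, 0, 0, 0, 0, -5, 1, 0, 0, 0, 0, 0, -10, 1, 0, 0, 0, 0, 0, -14, 1, 0, 0, 0, 0, 0, -14, 1, 0, 0, 0, 0, 0, -14, 1])

```text
time: 7.55
tool_pos: [0.6137, 0.1672, 0.2719]
ee_rot: [3.138, -0.001, 1.623]
wrist_force: [0.4, -0.1, -0.8]
width: 0.0005
finger_force: 0.0
```

```bash
python3 - <<'E'
from h import *
o=robot.get_obs();print(o["time"],o["tool_pos"],o["wrist_force"])
s=robot.snapshot("side");c=cloud(s)
m=(s["image"].max(-1)<60)&(np.hypot(c[...,0]-.614,c[...,1]-.167)<.035)&(c[...,2]>.12)&(c[...,2]<.145)
p=c[m];print(m.sum(),p.mean(0),np.percentile(p[:,2],[50,90,98]))
t=p[p[:,2]>np.percentile(p[:,2],50)]
k=(p[:,:2].min(0)+p[:,:2].max(0))/2;d=k-[.657,.306];print(k,np.hypot(*d),np.degrees(np.arctan2(d[1],d[0]))+360-222.5)
cv2.imwrite("pics/s4.png",cv2.resize(s["image"][150:300,240:420],None,fx=4,fy=4,interpolation=2)[...,::-1])
E
```

```text
7.55 [0.61374672 0.16721367 0.27191365] [ 0.38802694 -0.09918973 -0.79581511]
90 [0.61286329 0.15673568 0.13326593] [0.13378272 0.13559534 0.13643895]
[0.61290383 0.16079154] 0.15175627812564443 30.607777538392725
```

View pics/s4.png

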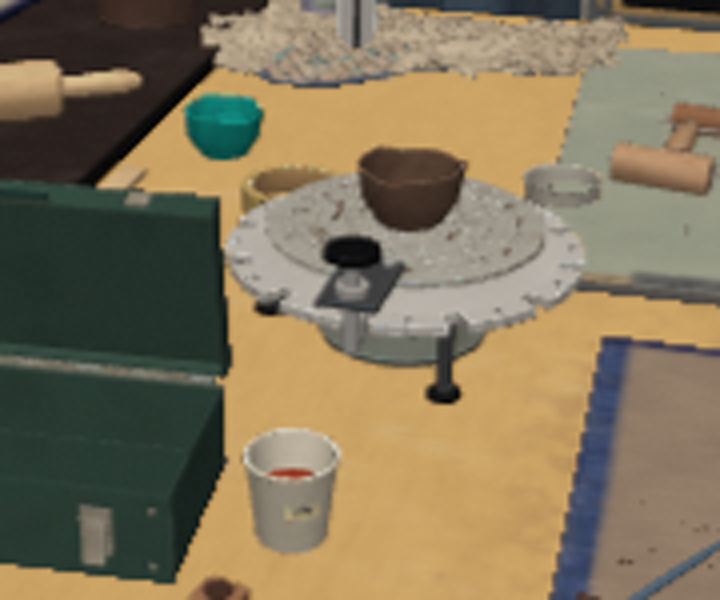

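The knob at crop pixel (352,250) is fully up with its top at about 0.134–0.136 m, and the head has turned about 30°. The pot is upright and centred, and the robot is clear.

```bash
python3 -c "
from bench import robot
print(robot.close_job())"
```

```text
the job is handed in; nothing more can be done
None
```

I pressed the plunger, turned the table one notch (about 30° measured) so the knob went right towards the white cup, let it spring fully up, and handed the job in with the arm clear of everything; no verdict came back.

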